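# Slide a stray grease cartridge upright into the free lane

## Task

One grease cartridge has been left standing on the deck in front of the open side of the three-lane rack: put it away by pushing it low down, near its foot, with the fingertips, so that it slides upright into the lane whose front place is empty and stands up against the cartridge behind. Do not lift or tip it, and touch it with nothing but the fingers and nowhere on its upper half. Leave the other cartridges and everything else on the deck where they are.

Things in the scene. Friction and masses are not known exactly. Their poses are not given: they have to be found in the camera images.
- stray: grease cartridge to put away: upright white tube, paper label, black foot, black 30 mm cap; diameter 53.5 mm, 235 mm tall, 0.3 to 0.6 kg, alone on the deck out in front of the rack's open side. Origin: centre of its flat underside, z up, yaw meaningless. Friction on the deck 0.45 to 0.65: a level push above about 40 mm tips it, one at 15 to 30 mm slides it. Its upper half is all above 115 mm.
- lanes: three-lane rack, bare metal: divider plates 4 mm thick, 70 mm high, from x = -16.5 mm to a 100 mm high back plate at x = 82.5 mm. Lanes 66 mm clear at 70 mm pitch, no floor, open side to the robot's right, two cartridges deep. Origin: on the deck, centre of the middle lane's front place; x into the lanes (to the robot's left, +-12 deg), y along the row: front places at y = -70, 0, 70 mm.
- free_place: the one empty front place: a flat white footprint mark 46 mm across on the deck, in one of the three lanes (varies). Origin: on the deck, where the centre of the cartridge's foot belongs; x into the lane. The cartridge behind has its centre 54.5 mm farther along x, so one standing here all but touches it (1 mm play). Cartridges in front places stick out 10 mm beyond the dividers.
- back0: the same kind of grease cartridge (53.5 mm diameter, 235 mm tall), standing in the back row of the rack, against the back plate. Origin: centre of its underside. To be left in place.
- back1: the same kind of grease cartridge (53.5 mm diameter, 235 mm tall), standing in the back row of the rack, against the back plate. Origin: centre of its underside. To be left in place.
- back2: the same kind of grease cartridge (53.5 mm diameter, 235 mm tall), standing in the back row of the rack, against the back plate. Origin: centre of its underside. To be left in place.
- front0: the same kind of grease cartridge (53.5 mm diameter, 235 mm tall), standing in one of the two filled front places. Origin: centre of its underside. To be left in place.
- front1: the same kind of grease cartridge (53.5 mm diameter, 235 mm tall), standing in one of the two filled front places. Origin: centre of its underside. To be left in place.
- spray: bystander: aerosol can, 65 mm in diameter, 205 mm tall, standing behind the rack's back plate. Origin: centre of its underside.
- carton_tall: bystander: tall cardboard carton 75 x 75 x 170 mm, standing behind the rack's back plate. Origin: centre of its underside.
- carton_flat: bystander: flat cardboard carton 110 x 110 x 35 mm on the deck at the right. Origin: centre of its underside.
- bearing: bystander: bare steel ball bearing lying flat, 90 mm outside diameter, 20 mm high, on the deck at the right. Origin: centre of its underside.
- carriage: bystander: steel linear-guide carriage 90 x 62 x 36 mm on the far side of the rack. Origin: centre of its underside.

How it is judged:
By the outcome, as a careful person would: the job done as asked, in the order asked, and still so for the second after the job is handed in, with the robot touching nothing.
It also fails if it takes over 58 s, if anything falls off the work surface, if the arm or the gripper's body presses on something with over 40 N, if the wrist force passes 120 N, or if a joint passes its speed limit or range.

## Robot

A 6-joint arm with a two-finger parallel gripper is mounted at the origin on the work surface. World frame = base frame: x ahead of the robot, y to its left, z up, the work surface at z = 0. Lengths are in m, angles in rad, forces in N, time in s.
With the tool pointing down it reaches from about 0.375 to 0.9 m from the base axis. Payload 3.1 kg.
Tool frame: the origin (TCP) lies at the very end of the fingers, on their centre line; the grasp point (between the pads) lies 19 mm behind it (manip.tcp_to_grasp is the distance from the TCP to the grasp point, in m); z points along the fingers, y is the line along which they close (so a half turn about z gives the same grasp; the last joint's range is limited). The gripper opens to 85 mm and grips with 20 to 120 N. Pads are 22 mm wide; open, the fingers measure 114 mm over their backs; the gripper's body (76 mm by 85 mm) begins 54 mm behind the grasp point. The pads swing forward as they close: fully open they stand 13 mm farther back than shut.
Start: joints at [1.038, 0.527, 1.433, -0, 1.181, -0.178], TCP at [0.216, 0.586, 0.231] pointing down, gripper open.
Joint ranges: [-3.08, 3.08], [-0.75, 2.2], [0.22, 2.44], [-1.43, 4.57], [0, 2.65], [-2.85, 2.85]. Speed limits (rad/s): [2.79, 2.79, 3.14, 3.14, 3.14, 3.14].

## Interface

Orientations are given as a unit quaternion [x, y, z, w].
In Python, from station import manip gives the robot as it stands. The module is installed in compiled form; this text tells all that it offers.
- The arm moves only by the tool step_arm, never from a script. Its argument "commands" is one flat list of numbers, 6 for each row, row after row: the shift along the tool's x, y, z in m, then the turn, a rotation vector about the tool's x, y, z in degrees. A call has exactly 10 rows; each row is the pose to reach, as a shift and turn from the pose commanded when the call began, along the tool's axes at that moment; what a row does not reach only later rows make up. A row lasts 1/10 s, in which the tool goes at most 50 mm and 8.59 degrees, less where a joint would pass 70% of its speed; a pose out of reach is approached as far as the arm can. A call with a gripper value outside its range is refused whole. "jaw" is the opening in per cent of the stroke, from 0 (shut) to 100 (fully open), set as the call begins (left out, the last holds). The fingers move at their own pace and stop on an object; "grip_force" is the grip in N (left out, the last holds). Time passes only in rows, so rows that repeat a pose let the fingers close, or fill a call up. It gives the time, the measured TCP pose, the force, the opening and the grip force at its end, in the units of the state.
- manip.sense(): the state, without advancing time (a new reading comes with each control period).
- manip.snapshot(name): name is "scene" or "top" or "wrist"; returns a dict with "pixels" (400x640x3 uint8, blue, green, red), "fx", "fy", "cx", "cy" (pixels), "R" (3x3) and "t" (3): a world point X has camera coordinates R X + t; the wrist camera has in their place "mount" (4x4, takes a point from camera to tool coordinates, whose origin is the TCP and whose axes are the flange's). Camera axes: x right, y down, z forward; pixel columns grow to the right and rows downward; lengths in m; the calibration is good to about 2 mm. A picture is of the moment at which its call begins: read the wrist's pose just before it. There is no depth.
- manip.sign_off(): hands the job in; it is judged then, once.
The state is a dict: "t": time; "q": joint angles; "qd": joint speeds; "tau": joint torques, N m; "tcp_pos": TCP position; "tool_rot": TCP orientation; "force": force on the tool from outside, world axes, zero at the start; "ft_torque": the same for the moment, N m; "finger_gap": opening from 0.0 (shut) to 1.0 (fully open); "gripper_force": force on a finger pad.
Only numpy, scipy, OpenCV 4.12 (cv2) and the standard library are available. Lean on these libraries where they do the work, as an engineer would, in place of code of your own. Each camera call takes 0.05 s, during which the arm holds its last target. There are 200 camera calls.

## Working session

There is one attempt and no reset: what is moved stays moved. The work goes in short steps, Python scripts to look and compute and a tool call to move; the robot and the scene stay as the last step left them, time stands still between calls to the robot, and variables do not carry over. Pictures are saved under pics/ and viewed, at most 10 in all, crops included, and the job is handed in when it is done.

Besides the shell and the picture viewer there is one more tool, called after "Call:" as name(argument=value, ...) on one line, values as JSON. step_arm: Moves the arm, as the interface text tells. Its arguments: {"type":"object","properties":{"commands":{"type":"array","items":{"type":"number"}},"jaw":{"type":"number"},"grip_force":{"type":"number"}},"required":["commands"]}

```bash
mkdir -p pics
cat > h.py <<'E'
import numpy as np,cv2
from station import manip
def ray(s,u,v,z):
    R=np.array(s["R"]);t=np.array(s["t"]);c=-R.T@t
    d=R.T@np.array([(u-s["cx"])/s["fx"],(v-s["cy"])/s["fy"],1]);return c+d*(z-c[2])/d[2]
def proj(s,X):
    p=np.array(s["R"])@np.array(X)+np.array(s["t"]);return s["fx"]*p[0]/p[2]+s["cx"],s["fy"]*p[1]/p[2]+s["cy"]
E
python3 - <<'E'
from h import *
import pickle
for n in("top","scene"):
    s=manip.snapshot(n);cv2.imwrite(f"pics/{n}0.png",s["pixels"]);pickle.dump(s,open(n+".pkl","wb"))
    print(n,s["fx"],s["cx"],s["cy"],-np.array(s["R"]).T@np.array(s["t"]),np.round(s["R"],3))
st=manip.sense();print(st["t"],st["tool_rot"],st["tcp_pos"])
E
```

```text
top 493.4250653776189 319.5626821683174 198.57784710782917 [0.34377891 0.01267333 1.45265305] [[-0.001 -1.    -0.017]
 [-0.981  0.004 -0.192]
 [ 0.192  0.016 -0.981]]
scene 441.93589941249894 318.87916749261393 208.56719829796987 [ 0.39244912 -0.25167329  1.1073309 ] [[ 0.781 -0.624  0.009]
 [-0.593 -0.746 -0.304]
 [ 0.196  0.232 -0.953]]
0.1 [ 1.75968415e-01  9.84395300e-01 -9.43898326e-04 -3.44071960e-04] [0.21617686 0.58572174 0.23041907]
```

View pics/top0.png

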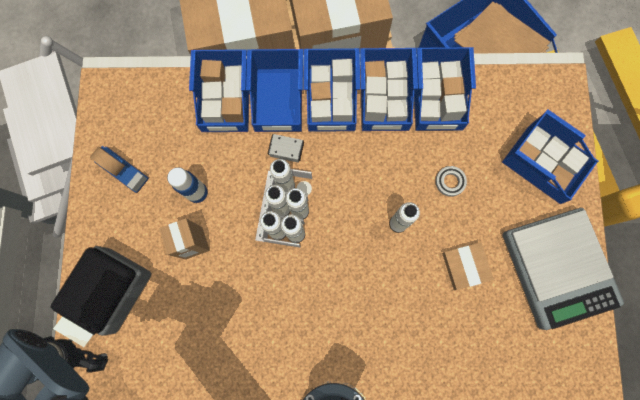

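View pics/scene0.png

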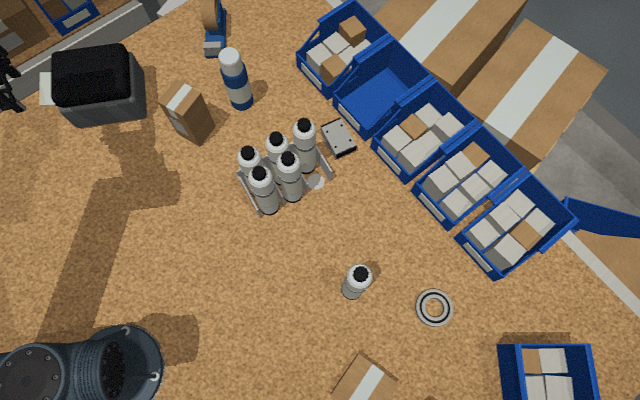

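The top view shows the stray at (405,218) and five racked cartridges around (282,205). The white mark is at (305,187), so the farthest lane is the free one. The scene view agrees, with the mark at (315,182) and the stray at (357,282). Next I'll measure the caps and the mark.

```bash
python3 - <<'E'
from h import *
import pickle
reg={"top":[(250,150,315,250),(385,190,430,240)],"scene":[(230,110,340,220),(335,255,380,305)]}
for n in reg:
    s=pickle.load(open(n+".pkl","rb"));im=s["pixels"];g=im.max(2)
    for (a,b,c,d) in reg[n]:
        m=(g[b:d,a:c]<50).astype(np.uint8)
        k,_,st,ce=cv2.connectedComponentsWithStats(m)
        for i in range(1,k):
            if st[i,4]>25: u,v=ce[i]+[a,b];print(n,"cap",np.round([u,v],1),st[i,2:],np.round(ray(s,u,v,.235)[:2],4))
    a,b,c,d=(296,176,318,200) if n=="top" else (303,172,330,194)
    cv2.imwrite(f"pics/{n}_z.png",cv2.resize(im[b-45 if b>45 else 0:d+45,a-60:c+40],None,fx=4,fy=4,interpolation=2))
E
python3 - <<'E'
import cv2
a=cv2.imread('pics/top0.png')[150:255,245:325];b=cv2.imread('pics/scene0.png')[110:215,235:345]
import numpy as np
cv2.imwrite('pics/z.png',cv2.resize(np.hstack([a,b]),None,fx=4.2,fy=4.2,interpolation=2))
E
```

```text
top cap [278.6 166.3] [10 10 82] [0.6669 0.1371]
top cap [273.8 192.7] [10 10 75] [0.5983 0.1482]
top cap [294.9 196. ] [ 9  9 72] [0.5896 0.0947]
top cap [268.9 219.5] [10 10 78] [0.5299 0.1594]
top cap [290.2 223.1] [ 9  9 65] [0.5207 0.106 ]
top cap [409.8 210.9] [11 10 60] [ 0.5503 -0.1927]
scene cap [303.6 124.6] [ 13  14 143] [0.667  0.1334]
scene cap [275.8 138.5] [ 13  14 144] [0.5987 0.1445]
scene cap [247.4 152.5] [ 14  14 150] [0.5305 0.1557]
scene cap [287.4 158.2] [ 14  15 154] [0.5901 0.0915]
scene cap [258.8 172.8] [ 14  15 153] [0.5219 0.1025]
scene cap [360.3 273.9] [ 15  15 170] [ 0.5516 -0.1964]
```

View pics/z.png

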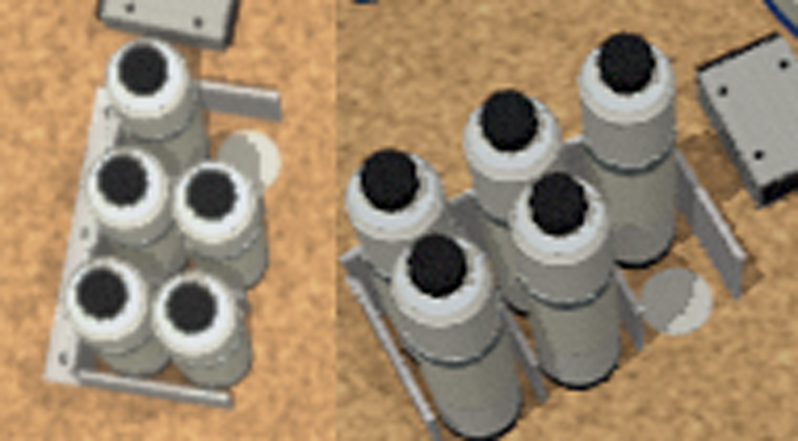

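```bash
cat >> h.py <<'E'
from scipy.spatial.transform import Rotation as Ro
u=np.array([.161,.987,0]);PL=np.array([.6582,.0815,0])
def Rt(th): # tool x along u, tilted back th deg
    y=np.array([.987,-.161,0]);return Ro.from_matrix(np.c_[u,y,[0,0,-1]])*Ro.from_euler('y',th,degrees=True)
def rel(p,R):
    st=manip.sense();R0=Ro.from_quat(st["tool_rot"])
    return np.round(1e3*R0.inv().apply(np.array(p)-st["tcp_pos"]),1),np.round((R0.inv()*R).as_rotvec(degrees=True),2)
E
python3 - <<'E'
from h import *
import pickle
t=pickle.load(open("top.pkl","rb"));s=pickle.load(open("scene.pkl","rb"))
print("flat",ray(t,466,265,.035),"bear",ray(t,451,181,.02),ray(s,434,307,.02))
print("mark exp px",proj(t,PL),proj(s,PL),"mark meas",ray(s,316.9,181.4,0))
print("bearing corner flat scene",ray(s,365,380,.035))
print(rel([.216,.586,.45],Ro.from_quat(manip.sense()["tool_rot"])))
print(rel([.40,.32,.42],Ro.from_quat(manip.sense()["tool_rot"])))
print(rel([.53,-.30,.40],Rt(0)))
E
```

```text
flat [ 0.42788883 -0.37969945  0.035     ] bear [ 0.67624679 -0.3538855   0.02      ] [ 0.67832788 -0.35503138  0.02      ]
mark exp px (np.float64(304.61057024772634), np.float64(189.03731998045907)) (np.float64(315.0885089704668), np.float64(182.52824762916828)) mark meas [0.6640205  0.08101436 0.        ]
bearing corner flat scene [ 0.44037291 -0.3745391   0.035     ]
(array([ 3.000e-01, -2.000e-01, -2.196e+02]), array([0., 0., 0.]))
(array([-264.4, -186. , -189.3]), array([0., 0., 0.]))
(array([-601.2, -722.5, -168.4]), array([-1.100e-01,  6.000e-02,  7.899e+01]))
```

Call:
step_arm(commands=[0,0,-0.04,0,0,0,0,0,-0.085,0,0,0,0,0,-0.13,0,0,0,0,0,-0.175,0,0,0,-0.03,-0.02,-0.19,0,0,5,-0.065,-0.046,-0.19,0,0,10,-0.1,-0.072,-0.19,0,0,15,-0.14,-0.1,-0.19,0,0,20,-0.18,-0.128,-0.19,0,0,25,-0.22,-0.155,-0.19,0,0,30], jaw=40, grip_force=40)

```text
t: 1.1
tcp_pos: [0.3695, 0.3628, 0.421]
tool_rot: [0.426, 0.905, -0.0, -0.0]
force: [1.5, -0.1, 0.2]
finger_gap: 0.397
gripper_force: 0.0
```

```bash
python3 -c "
from h import *
print(manip.sense()['tcp_pos'],manip.sense()['finger_gap'],rel([.50,-.05,.42],Rt(0)))"
```

```text
[0.36952755 0.36282624 0.42095005] 0.3973665929601399 (array([-401.4, -162.3,    1.1]), array([-4.000e-02,  2.000e-02,  4.881e+01]))
```

Call:
step_arm(commands=[-0.04,-0.016,0,0,0,5,-0.08,-0.032,0,0,0,10,-0.12,-0.048,0,0,0,15,-0.16,-0.064,0,0,0,20,-0.2,-0.08,0,0,0,25,-0.24,-0.096,0,0,0,30,-0.28,-0.112,0,0,0,35,-0.32,-0.128,0,0,0,40,-0.36,-0.144,0,0,0,45,-0.4,-0.162,0,0,0,48.88])

```text
t: 2.1
tcp_pos: [0.5003, -0.0481, 0.4209]
tool_rot: [0.762, 0.647, -0.0, -0.0]
force: [0.7, -0.1, 0.4]
finger_gap: 0.399
gripper_force: 0.0
```

```bash
python3 -c "
from h import *
print(manip.sense()['tcp_pos'],manip.sense()['q'],rel([.52,-.33,.32],Rt(35)))"
```

```text
[ 0.50027223 -0.04813012  0.42089992] [-3.18790215e-01  1.80260733e-01  1.44452939e+00  3.01067809e-04
  1.51761377e+00 -1.55907859e-01] (array([-275. ,   65.3,  100.7]), array([-2.000e-02,  3.498e+01, -8.000e-02]))
```

Call:
step_arm(commands=[-0.03,0.007,0,0,3.5,0,-0.06,0.014,0,0,7,0,-0.09,0.021,0,0,10.5,0,-0.12,0.028,0,0,14,0,-0.15,0.035,0,0,17.5,0,-0.18,0.042,0,0,21,0,-0.21,0.049,0.02,0,24.5,0,-0.235,0.055,0.04,0,28,0,-0.255,0.06,0.07,0,31.5,0,-0.275,0.065,0.1,0,35,0])

```text
t: 3.1
tcp_pos: [0.5205, -0.3296, 0.3201]
tool_rot: [0.726, 0.618, 0.23, -0.195]
force: [0.1, 0.0, -0.3]
finger_gap: 0.403
gripper_force: 0.0
```

```bash
python3 -c "
from h import *
print(manip.sense()['tcp_pos'],manip.sense()['q'],rel([.525,-.31,.08],Rt(35)))
im=manip.snapshot('scene')['pixels'];cv2.imwrite('pics/s1.png',im)"
```

```text
[ 0.52052825 -0.32961053  0.32013229] [-0.94940956  0.60385116  1.1828757   0.42913079  1.79578371 -0.78699152] (array([-121.7,    1.2,  208. ]), array([-0.01, -0.11,  0.07]))
```

View pics/s1.png

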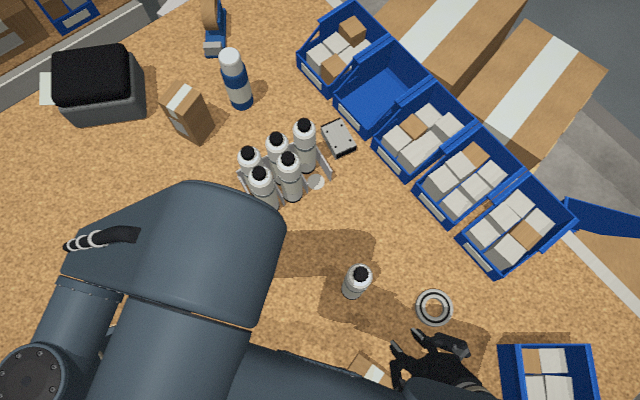

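The arm has cleared the scene. The gripper is tilted at (440,365), behind the stray at (357,282), and everything else is undisturbed. I'll descend next.

```bash
python3 -c "
from h import *
print(rel([.540,-.264,.06],Rt(35)))"
```

```text
(array([-87. ,  12.2, 245.5]), array([-0.34, -0.48, -0.53]))
```

Call:
step_arm(commands=[-0.015,0.001,0.025,0,0,0,-0.03,0.002,0.05,0,0,0,-0.045,0.004,0.08,0,0,0,-0.06,0.005,0.11,0,0,0,-0.075,0.006,0.14,0,0,0,-0.09,0.008,0.165,0,0,0,-0.095,0.009,0.19,0,0,0,-0.095,0.01,0.21,0,0,0,-0.09,0.011,0.23,0,0,0,-0.087,0.012,0.245,0,0,0])

```text
t: 4.15
tcp_pos: [0.5431, -0.2604, 0.0694]
tool_rot: [0.726, 0.618, 0.229, -0.196]
force: [0.2, 0.2, 0.2]
finger_gap: 0.397
gripper_force: 0.0
```

```bash
python3 -c "
from h import *
print(manip.sense()['tcp_pos'],manip.sense()['force'],rel([.540,-.264,.014],Rt(35)))
s=manip.snapshot('wrist');cv2.imwrite('pics/w1.png',s['pixels']);print(np.round(s['mount'],3))"
```

```text
[ 0.54313863 -0.26041023  0.06940229] [0.20303629 0.17677713 0.18061796] (array([-35.1,  -2.4,  43. ]), array([-0.17, -0.08,  0.05]))
[[-0.001 -0.946 -0.323  0.083]
 [ 1.    -0.001  0.001 -0.001]
 [-0.001 -0.323  0.946 -0.143]
 [ 0.     0.     0.     1.   ]]
```

View pics/w1.png

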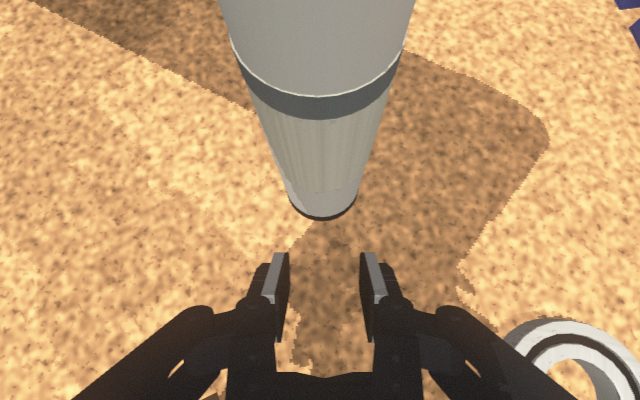

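The wrist view shows the stray's foot centred at about (322,215), between the fingertips at (280,260) and (372,260). The wrist camera sits forward of the tool, so I'll tilt to 42° for clearance to the upper half and go down to push height.

```bash
python3 -c "
from h import *
print(rel([.540,-.264,.012],Rt(42)))"
```

```text
(array([-37.7,  -1.4,  42.4]), array([-0.34,  6.78,  0.01]))
```

Call:
step_arm(commands=[-0.005,0,0.002,0,1,0,-0.01,0,0.005,0,2,0,-0.016,0,0.01,0,3,0,-0.022,-0.001,0.016,0,4,0,-0.028,-0.001,0.022,0,5,0,-0.033,-0.001,0.029,0,6,0,-0.036,-0.001,0.035,0,7,0,-0.037,-0.001,0.039,0,7,0,-0.037,-0.001,0.042,0,7,0,-0.037,-0.001,0.042,0,7,0])

```text
t: 5.2
tcp_pos: [0.5415, -0.2671, 0.015]
tool_rot: [0.71, 0.605, 0.273, -0.233]
force: [-0.6, 0.5, 0.6]
finger_gap: 0.398
gripper_force: 0.0
```

```bash
python3 -c "
from h import *
for i in range(1): st=manip.sense();print(st['tcp_pos'],st['force'],Ro.from_quat(st['tool_rot']).as_matrix())
C=np.array([.551,-.1945,0]);lane=PL-.09*u
# pusher offset behind centre 29mm
for c in (C,lane,PL): print(rel(c-.029*u+[0,0,.012],Rt(42)))
"
```

```text
[ 0.54151222 -0.26709393  0.01495396] [-0.57916616  0.5331064   0.59178476] [[ 1.18003885e-01  9.87381640e-01  1.05605775e-01]
 [ 7.33256817e-01 -1.58357643e-01  6.61254336e-01]
 [ 6.69633872e-01 -5.94426079e-04 -7.42691136e-01]]
(array([30.8, -2.2, 31.8]), array([-0.13, -0.04,  0.09]))
(array([179. ,  59.7, 165.3]), array([-0.13, -0.04,  0.09]))
(array([245.9,  59.9, 225.6]), array([-0.13, -0.04,  0.09]))
```

Call:
step_arm(commands=[0.0015,0,0.005,0,0,0,0.005,0,0.0085,0,0,0,0.0085,-0.001,0.0115,0,0,0,0.0125,-0.001,0.015,0,0,0,0.016,-0.001,0.018,0,0,0,0.0195,-0.002,0.0215,0,0,0,0.0225,-0.002,0.024,0,0,0,0.0255,-0.002,0.027,0,0,0,0.0285,-0.002,0.0295,0,0,0,0.031,-0.002,0.032,0,0,0])

```text
t: 6.2
tcp_pos: [0.5467, -0.2234, 0.0121]
tool_rot: [0.711, 0.605, 0.273, -0.232]
force: [-0.0, 0.1, 0.1]
finger_gap: 0.399
gripper_force: 0.0
```

```bash
python3 -c "
from h import *
st=manip.sense();print(st['tcp_pos'],st['force'])
cv2.imwrite('pics/w2.png',manip.snapshot('wrist')['pixels'])
print(rel(PL-.10*u-.029*u+[0,0,.012],Rt(42)))
"
```

```text
[ 0.54674681 -0.2233819   0.01208047] [-0.03717736  0.09196323  0.05129783]
(array([140.3,  61.6, 126.6]), array([-0.11, -0.04,  0.08]))
```

View pics/w2.png

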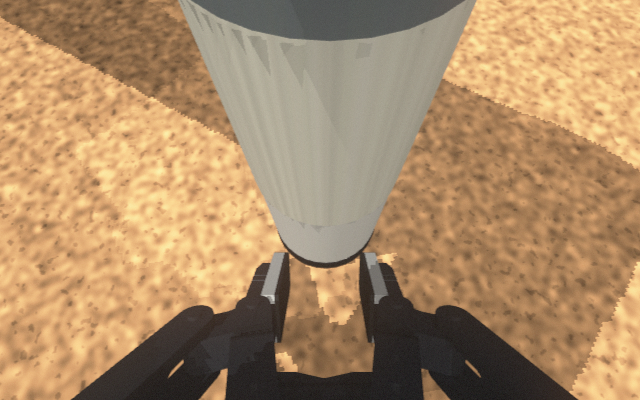

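The fingertips at (280,255) and (368,255) straddle the foot, whose edge is at (325,265), and they're just about in contact. I'll start the slow push.

Call:
step_arm(commands=[0.002,0,0.0018,0,0,0,0.0045,0,0.004,0,0,0,0.0075,0,0.0067,0,0,0,0.0105,0,0.0094,0,0,0,0.0135,0.0005,0.0121,0,0,0,0.0165,0.0015,0.0148,0,0,0,0.0195,0.0025,0.0175,0,0,0,0.0225,0.004,0.0202,0,0,0,0.0255,0.0055,0.0229,0,0,0,0.0285,0.007,0.0256,0,0,0])

```text
t: 7.25
tcp_pos: [0.5597, -0.1865, 0.0121]
tool_rot: [0.711, 0.605, 0.273, -0.233]
force: [-0.9, -0.7, -0.4]
finger_gap: 0.391
gripper_force: 1.0
```

```bash
python3 -c "
from h import *
st=manip.sense();print(st['tcp_pos'],st['force'])
cv2.imwrite('pics/w3.png',manip.snapshot('wrist')['pixels'])
print(rel(PL-.10*u-.029*u+[0,0,.012],Rt(42)))
"
```

```text
[ 0.5597475  -0.1865103   0.01206053] [-0.9114538  -0.68942518 -0.36959784]
(array([111.6,  54.3, 100.9]), array([-0.11, -0.05,  0.1 ]))
```

View pics/w3.png

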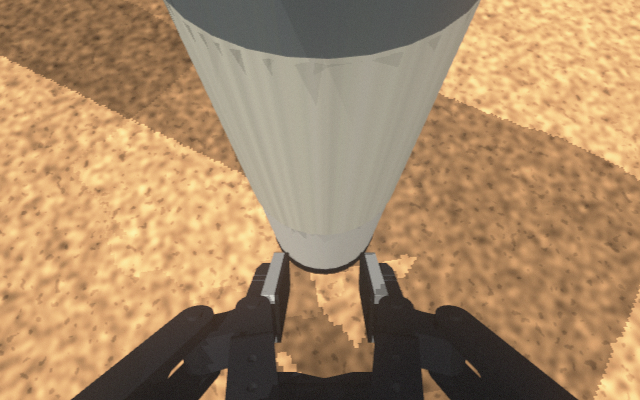

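The cartridge is upright, seated between both fingertips with its foot edge at (322,270). Next comes the diagonal push.

Call:
step_arm(commands=[0.002,0.001,0.0018,0,0,0,0.005,0.0025,0.0045,0,0,0,0.009,0.0043,0.0081,0,0,0,0.013,0.0063,0.0117,0,0,0,0.017,0.0083,0.0153,0,0,0,0.021,0.0103,0.019,0,0,0,0.025,0.0122,0.0226,0,0,0,0.029,0.0141,0.0262,0,0,0,0.033,0.0161,0.0298,0,0,0,0.037,0.018,0.0335,0,0,0])

```text
t: 8.3
tcp_pos: [0.5856, -0.1401, 0.012]
tool_rot: [0.711, 0.605, 0.273, -0.232]
force: [-0.3, -2.3, -0.1]
finger_gap: 0.401
gripper_force: 1.2
```

Call:
step_arm(commands=[0.004,0.002,0.0036,0,0,0,0.008,0.0039,0.0072,0,0,0,0.012,0.0059,0.0108,0,0,0,0.016,0.0078,0.0145,0,0,0,0.02,0.0098,0.0181,0,0,0,0.024,0.0117,0.0217,0,0,0,0.028,0.0137,0.0253,0,0,0,0.031,0.0151,0.028,0,0,0,0.034,0.0166,0.0307,0,0,0,0.037,0.018,0.0334,0,0,0])

```text
t: 9.3
tcp_pos: [0.6112, -0.0939, 0.0119]
tool_rot: [0.711, 0.605, 0.273, -0.232]
force: [-1.5, -2.1, 0.7]
finger_gap: 0.399
gripper_force: 1.3
```

```bash
python3 -c "
from h import *
st=manip.sense();print(st['tcp_pos'],st['force'])
print(rel(PL-.10*u-.029*u+[0,0,.012],Rt(42)))
for n in('scene','top','wrist'):
    s=manip.snapshot(n);cv2.imwrite(f'pics/{n}4.png',s['pixels'])
a=cv2.imread('pics/scene4.png')[90:290,220:420];b=cv2.imread('pics/wrist4.png')
cv2.imwrite('pics/c4.png',np.hstack([cv2.resize(a,(400,400)),cv2.resize(b[:,100:500],(400,400))]))
"
```

```text
[ 0.61121862 -0.09393625  0.01189272] [-1.47209175 -2.13077435  0.71890752]
(array([38.5, 18.2, 34.5]), array([-0.07,  0.  ,  0.08]))
```

View pics/c4.png

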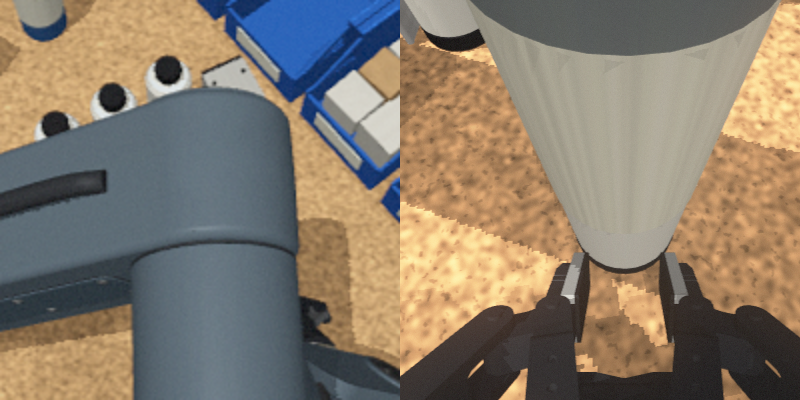

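The wrist view shows the cartridge still upright and seated, foot at about (625,265) in the crop. A neighbouring front cartridge's foot is at (450,40), and the scene camera is blocked by the arm. I'll finish the diagonal onto the lane axis.

Call:
step_arm(commands=[0.003,0.0015,0.0027,0,0,0,0.007,0.0034,0.0063,0,0,0,0.011,0.0053,0.0099,0,0,0,0.015,0.0072,0.0135,0,0,0,0.019,0.0091,0.0171,0,0,0,0.023,0.011,0.0207,0,0,0,0.027,0.013,0.0243,0,0,0,0.031,0.0149,0.0279,0,0,0,0.035,0.0167,0.0315,0,0,0,0.0385,0.0182,0.0346,0,0,0])

```text
t: 10.45
tcp_pos: [0.6375, -0.0455, 0.0119]
tool_rot: [0.711, 0.605, 0.273, -0.232]
force: [-1.2, -2.5, 0.9]
finger_gap: 0.401
gripper_force: 1.3
```

```bash
python3 -c "
from h import *
st=manip.sense();print(st['tcp_pos'],st['force'])
print(rel(PL-.029*u+[0,0,.012],Rt(42)))
for n in('scene','top','wrist'):
    s=manip.snapshot(n);cv2.imwrite(f'pics/{n}5.png',s['pixels'])
a=cv2.imread('pics/top5.png')[120:280,220:380];b=cv2.imread('pics/wrist5.png')
cv2.imwrite('pics/c5.png',np.hstack([cv2.resize(a,(320,400)),cv2.resize(b[:,100:580],(480,400))]))
"
```

```text
[ 0.63747676 -0.04547174  0.01190459] [-1.24547427 -2.49852781  0.85871447]
(array([74.1,  0.2, 66.6]), array([-0.08,  0.  ,  0.09]))
```

View pics/c5.png

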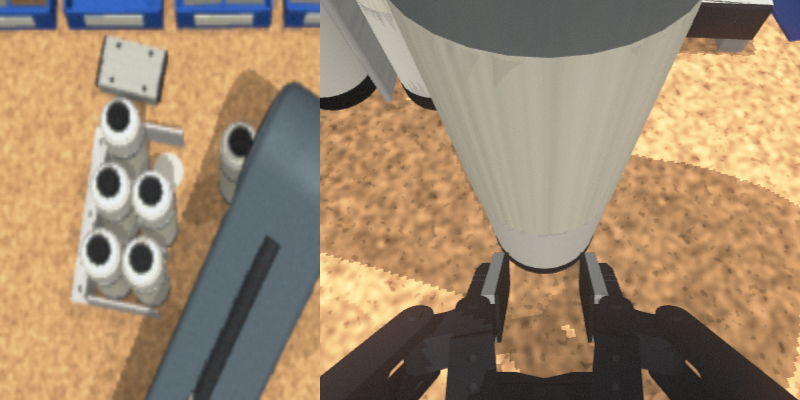

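The top crop shows the stray's cap at (238,143), in front of the free lane and in line with its mark at (170,168). The left divider's near foot is at about (392,98) in the wrist half. I'll check the lateral alignment against that divider.

```bash
python3 -c "
from h import *
st=manip.sense();s=manip.snapshot('wrist');M=np.array(s['mount']);R=Rt(42).as_matrix()
yv=np.array([-.987,.161,0])
def wr(px,py,z):
    d=R@M[:3,:3]@np.array([(px-s['cx'])/s['fx'],(py-s['cy'])/s['fy'],1]);c=R@M[:3,3]+st['tcp_pos']
    return c+d*(z-c[2])/d[2]
for p in ((172,98),(324,270)):
    X=wr(*p,0);print(X,'lane frame rel free place',(X-PL)@u,(X-PL)@yv)
t=manip.snapshot('top');X=ray(t,338.9,177.2,.235);print(X,(X-PL)@u,(X-PL)@yv)
"
```

```text
[0.55589723 0.08499394 0.        ] lane frame rel free place -0.013022231664209818 0.10153535933925677
[ 0.63716866 -0.04415074  0.        ] lane frame rel free place -0.12740332846098457 0.0005281589514454795
[ 0.63762778 -0.01646613  0.235     ] -0.10000469596194823 0.004532230931196415
```

The measurements agree to within about 3 mm, against 6 mm of play per side. I'll push to the lane mouth.

Call:
step_arm(commands=[0.002,0,0.0018,0,0,0,0.005,0,0.0045,0,0,0,0.009,0,0.0081,0,0,0,0.013,0,0.0117,0,0,0,0.017,0,0.0153,0,0,0,0.021,0,0.0189,0,0,0,0.025,0,0.0225,0,0,0,0.029,0,0.0261,0,0,0,0.033,0,0.0297,0,0,0,0.036,0,0.0324,0,0,0])

```text
t: 11.7
tcp_pos: [0.6449, 0.0025, 0.012]
tool_rot: [0.711, 0.605, 0.273, -0.233]
force: [0.0, -1.8, 0.5]
finger_gap: 0.399
gripper_force: 1.0
```

```bash
python3 -c "
from h import *
st=manip.sense();print(st['tcp_pos'],st['force'])
print(rel(PL-.029*u+[0,0,.012],Rt(42)))
for n in('scene','top','wrist'):
    s=manip.snapshot(n);cv2.imwrite(f'pics/{n}6.png',s['pixels'])
a=cv2.imread('pics/top6.png')[130:250,245:341];b=cv2.imread('pics/wrist6.png')
cv2.imwrite('pics/c6.png',np.hstack([cv2.resize(a,(320,400)),b[:,100:580]]))
"
```

```text
[0.64494177 0.00249641 0.01195874] [ 0.0216221  -1.75782368  0.48091896]
(array([38. ,  0.5, 34.2]), array([-0.1 , -0.01,  0.09]))
```

View pics/c6.png

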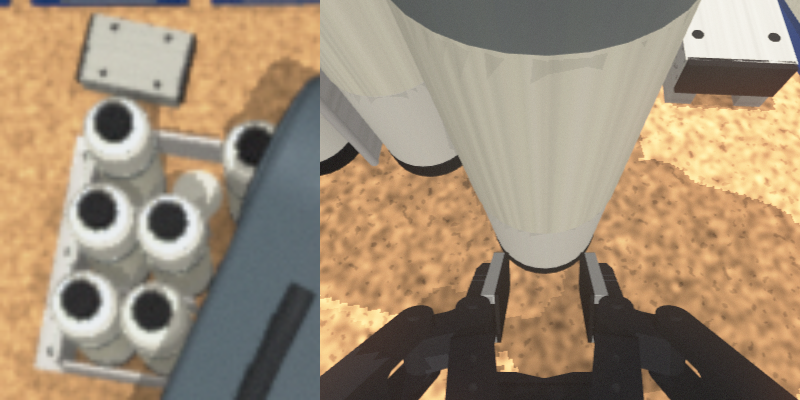

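The top crop shows the stray at the lane mouth: cap at (250,145), mark at (195,190), divider end at (220,150). In the wrist half, the neighbouring front cartridge's foot is at (425,175) and the divider foot at (375,165). I'll check numerically again.

```bash
python3 -c "
from h import *
st=manip.sense();s=manip.snapshot('wrist');M=np.array(s['mount']);R=Rt(42).as_matrix()
yv=np.array([-.987,.161,0])
def wr(px,py,z):
    d=R@M[:3,:3]@np.array([(px-s['cx'])/s['fx'],(py-s['cy'])/s['fy'],1]);c=R@M[:3,3]+st['tcp_pos']
    return c+d*(z-c[2])/d[2]
for p in ((155,165),(205,176),(324,272)):
    X=wr(*p,0);print(X,'lane frame',(X-PL)@u,(X-PL)@yv)
t=manip.snapshot('top');X=ray(t,245+233/320*96,130+137*.3,.070);print('divider end far, expect -16.5,-35:',(X-PL)@u,(X-PL)@yv)
X=ray(t,245+115/320*96,130+122*.3,.235);print('back cap',(X-PL)@u,(X-PL)@yv)
g=t['pixels'];sub=g[160:190,312:324].max(2);print(np.argwhere(sub<45).mean(0)+[160,312] if (sub<45).any() else None)
"
```

```text
[0.55401003 0.08285132 0.        ] lane frame -0.015440834854444866 0.10305306376558104
[0.58366504 0.07040598 0.        ] lane frame -0.022949929521239476 0.07177987080929588
[0.64436015 0.00273115 0.        ] lane frame -0.07997306701995431 0.0009781466483218802
divider end far, expect -16.5,-35: -0.026301022266933555 -0.042491572400216004
back cap 0.05383832966327716 0.0006920005630772167
[173.56896552 320.32758621]
```

Lateral alignment is within 1 mm. I'll push into the lane and stop a few millimetres short.

Call:
step_arm(commands=[0.002,0,0.0018,0,0,0,0.005,0,0.0045,0,0,0,0.009,0,0.0081,0,0,0,0.013,0,0.0117,0,0,0,0.017,0,0.0153,0,0,0,0.021,0,0.0189,0,0,0,0.025,0,0.0225,0,0,0,0.029,0,0.0261,0,0,0,0.032,0,0.0288,0,0,0,0.0345,0,0.031,0,0,0])

```text
t: 12.95
tcp_pos: [0.6523, 0.0481, 0.012]
tool_rot: [0.711, 0.605, 0.273, -0.232]
force: [-0.5, -2.5, -0.3]
finger_gap: 0.4
gripper_force: 1.0
```

```bash
cat > m.py <<'E'
from h import *
import pickle
st=manip.sense();print(st['tcp_pos'],st['force'],'fwd',(st['tcp_pos']-PL)@u)
yv=np.array([-.987,.161,0])
for n,b in (("top",(250,150,345,250)),("scene",(230,110,345,240))):
    s=manip.snapshot(n);g=s["pixels"].max(2)[b[1]:b[3],b[0]:b[2]]
    k,_,sa,ce=cv2.connectedComponentsWithStats((g<50).astype(np.uint8))
    for i in range(1,k):
        if 40<sa[i,4]<200 and sa[i,2]<18: X=ray(s,*(ce[i]+b[:2]),.235);print(n,sa[i,2:],np.round(X[:2],4),np.round([(X-PL)@u,(X-PL)@yv],4))
E
python3 m.py
```

```text
[0.65230537 0.04813759 0.01197753] [-0.46343259 -2.46000746 -0.33246057] fwd -0.03387773828497993
top [10 10 77] [0.6665 0.1369] [0.056  0.0007]
top [ 9 10 71] [0.5985 0.1477] [0.0557 0.0696]
top [10 10 72] [0.5296 0.1588] [0.0556 0.1393]
scene [10 12 84] [ 0.6318 -0.0373] [-0.1215  0.0069]
```

Call:
step_arm(commands=[0.0007,0,0.0007,0,0,0,0.0015,0,0.0013,0,0,0,0.0022,0,0.002,0,0,0,0.003,0,0.0027,0,0,0,0.003,0,0.0027,0,0,0,0.003,0,0.0027,0,0,0,0.003,0,0.0027,0,0,0,0.003,0,0.0027,0,0,0,0.003,0,0.0027,0,0,0,0.003,0,0.0027,0,0,0])

```text
t: 14.05
tcp_pos: [0.653, 0.0516, 0.012]
tool_rot: [0.711, 0.605, 0.273, -0.232]
force: [-0.7, -1.9, 0.6]
finger_gap: 0.396
gripper_force: 0.8
```

Run:
```python
from h import *
st=manip.sense();print(st['tcp_pos'],st['force'],'fwd',(st['tcp_pos']-PL)@u)
s=manip.snapshot("top");b=(268,155,330,205);g=s["pixels"].max(2)[b[1]:b[3],b[0]:b[2]]
k,l,sa,ce=cv2.connectedComponentsWithStats((g<45).astype(np.uint8))
for i in range(1,k):
    if sa[i,4]>15: print(sa[i]+[*b[:2],0,0,0],ce[i]+b[:2])
print("exp cap at place",proj(s,PL+[0,0,.235]+.0017*u))
```

```text
[0.65301961 0.05156778 0.01197604] [-0.65504993 -1.86310543  0.57545411] fwd -0.030377139725017897
[275 162   9  10  48] [279.02083333 166.89583333]
[271 192   8   6  24] [274.58333333 194.79166667]
exp cap at place (np.float64(299.6781341123168), np.float64(169.42712923124176))
```

Call:
step_arm(commands=[0.0004,0,0.0003,0,0,0,0.0008,0,0.0007,0,0,0,0.0011,0,0.001,0,0,0,0.0011,0,0.001,0,0,0,0.0011,0,0.001,0,0,0,0.0011,0,0.001,0,0,0,0.0011,0,0.001,0,0,0,0.0011,0,0.001,0,0,0,0.0011,0,0.001,0,0,0,0.0011,0,0.001,0,0,0])

```text
t: 15.1
tcp_pos: [0.6532, 0.0531, 0.012]
tool_rot: [0.711, 0.605, 0.273, -0.232]
force: [-0.4, -1.6, -0.7]
finger_gap: 0.404
gripper_force: 0.7
```

Run:
```python
from h import *
st=manip.sense();print(st['tcp_pos'],st['force'],'fwd',(st['tcp_pos']-PL)@u)
s=manip.snapshot("top");b=(285,158,316,184);g=s["pixels"].max(2)[b[1]:b[3],b[0]:b[2]]
for r in g[::1]: print(*(f"{x:3d}" for x in r))
```

```text
[0.65320627 0.05311259 0.01200941] [-0.37854975 -1.61591206 -0.74536385] fwd -0.028822362788442298
 88  87  97 103 112 128 140 146 158 178 192 193 189 114  57  98 202 206 219 228 227 216 156 106  84  82  87  94  97  97  99
 94  89  92  89  92  89  97  99 106 119 128 141 138  76  55 128 205 201 216 224 220 174 125  85  83  84  95  99 105 101 100
138 124 121 110 102  92  90 100 107 107 108 109 107  76  65 128 190 162 159 166 172 152  97  89  85  89  98 102 103 102 102
182 156 146 137 135 123 118 121 137 139 123 117 113  99 120 147 156 151 148 150 151 118  90  88  89  99 104 105 107 107 102
230 189 163 144 155 132 127 141 199 202 193 165 158 151 159 162 161 158 161 160 140  92  83  83  97 103 108 110 108 109 109
233 225 191 155 157 145 136 145 202 207 188 173 160 159 170 175 164 153 170 163 108  93  88  92  99 109 111 108 109 108 107
233 235 204 203 165 150 142 160 220 217 197 182 164 157 194 219 149 134 180 160  97  92  91  96 105 110 110 110 111 107 108
233 237 223 204 154 140 144 166 223 222 205 180 190 181 130 120  80  70  96  87  91  84  92 102 109 112 112 112 113 113 110
231 239 2
[... 1522 characters left out ...]
 222 230 152 102 101  97 108 119 128 129 131 129 130 129 128 127 127 126 127 125
148 149 148 140 118 117 125 125 126 146 191 214 204 115  99  97 101 111 120 129 127 127 130 129 126 126 125 127 128 128 126
152 148 157 126 118 131 131 128 130 150 156 186 170 105  95  93 102 115 124 129 129 130 129 130 124 126 129 128 129 128 127
144 122 107 116 133 135 132 128 122 135 144 146 110 100  92  96 109 117 126 129 127 128 129 127 126 125 129 129 128 126 126
123 104 113 135 141 139 133 131 118 116 171 138  87 101  96 101 109 119 125 128 127 126 128 128 129 125 125 126 129 130 129
122 137 142 144 141 140 136 129 120 115 169 126  95  96  94 105 115 123 123 126 126 125 127 128 129 126 125 126 128 129 127
```

Run:
```python
from h import *
import pickle
def edge(im,cu,cv):
    o=[]
    for v in range(cv-2,cv+3):
        for c in range(cu,cu-12,-1):
            a,b=float(im[v,c]),float(im[v,c-1])
            if b>=130>a: o.append(c-(130-a)/(b-a));break
    return np.round([min(o),*o],2)
p=pickle.load(open("top.pkl","rb"))["pixels"].max(2);n=manip.snapshot("top")["pixels"].max(2)
for im,l in((p,[(278,166),(274,193),(295,196),(269,219),(290,223)]),(n,[(278,166),(299,170)])):
    for q in l: print(q,edge(im,*q))
```

```text
(278, 166) [272.72 273.12 272.72 272.8  272.83 272.88]
(274, 193) [267.77 267.77 267.83 267.85 267.88 268.36]
(295, 196) [288.9  289.14 288.91 288.96 288.9  289.01]
(269, 219) [262.73 263.26 262.73 262.82 262.84 262.9 ]
(290, 223) [284.01 284.47 284.01 284.25 284.31 284.47]
(278, 166) [272.79 273.26 272.79 272.86 272.89 272.96]
(299, 170) [295.77 296.68 296.22 295.77 295.96 296.35]
```

Call:
step_arm(commands=[0.0005,0,0.0005,0,0,0,0.001,0,0.0009,0,0,0,0.0015,0,0.0014,0,0,0,0.002,0,0.0018,0,0,0,0.0025,0,0.0023,0,0,0,0.0025,0,0.0023,0,0,0,0.0025,0,0.0023,0,0,0,0.0025,0,0.0023,0,0,0,0.0025,0,0.0023,0,0,0,0.0025,0,0.0023,0,0,0])

```text
t: 16.2
tcp_pos: [0.6537, 0.0565, 0.012]
tool_rot: [0.711, 0.605, 0.273, -0.232]
force: [-0.6, -1.2, -0.7]
finger_gap: 0.401
gripper_force: 0.7
```

```bash
cat > e.py <<'E'
from h import *
def edge(im,cu,cv):
    o=[]
    for v in range(cv-2,cv+3):
        for c in range(cu,cu-12,-1):
            a,b=float(im[v,c]),float(im[v,c-1])
            if b>=130>a: o.append(c-(130-a)/(b-a));break
    return np.round([min(o),*o],2)
st=manip.sense();print(st['tcp_pos'],st['force'],'fwd',(st['tcp_pos']-PL)@u)
n=manip.snapshot("top")["pixels"].max(2)
for q in [(278,166),(298,169)]: print(q,edge(n,*q))
E
python3 e.py
```

```text
[0.65373829 0.05652589 0.01197456] [-0.58880711 -1.17853459 -0.6542952 ] fwd -0.025367777511860597
(278, 166) [272.79 273.24 272.79 272.87 272.89 272.96]
(298, 169) [294.51 295.42 295.08 294.72 294.51 294.87]
```

Call:
step_arm(commands=[0.0003,0,0.0003,0,0,0,0.0006,0,0.0005,0,0,0,0.0009,0,0.0008,0,0,0,0.0009,0,0.0008,0,0,0,0.0009,0,0.0008,0,0,0,0.0009,0,0.0008,0,0,0,0.0009,0,0.0008,0,0,0,0.0009,0,0.0008,0,0,0,0.0009,0,0.0008,0,0,0,0.0009,0,0.0008,0,0,0])

```text
t: 17.25
tcp_pos: [0.654, 0.0576, 0.012]
tool_rot: [0.711, 0.605, 0.273, -0.232]
force: [-0.1, -1.9, 0.0]
finger_gap: 0.397
gripper_force: 0.9
```

```bash
python3 e.py
```

```text
[0.65398225 0.05760052 0.01196898] [-0.06167881 -1.91811746  0.00777461] fwd -0.024267848724740183
(278, 166) [272.79 273.23 272.79 272.88 272.88 272.95]
(298, 169) [293.93 294.96 294.72 294.17 293.93 294.42]
```

Call:
step_arm(commands=[0.0002,0,0.0002,0,0,0,0.0005,0,0.0004,0,0,0,0.0005,0,0.0004,0,0,0,0.0005,0,0.0004,0,0,0,0.0005,0,0.0004,0,0,0,0.0005,0,0.0004,0,0,0,0.0005,0,0.0004,0,0,0,0.0005,0,0.0004,0,0,0,0.0005,0,0.0004,0,0,0,0.0005,0,0.0004,0,0,0])

```text
t: 18.3
tcp_pos: [0.654, 0.0583, 0.012]
tool_rot: [0.711, 0.605, 0.273, -0.232]
force: [-0.4, -1.2, -0.1]
finger_gap: 0.402
gripper_force: 0.8
```

```bash
python3 e.py
```

```text
[0.65401732 0.05830771 0.01199048] [-0.40306088 -1.17904369 -0.09618351] fwd -0.023564202797564084
(278, 166) [272.77 273.22 272.77 272.88 272.91 272.93]
(298, 169) [293.76 294.79 294.64 294.16 293.76 294.07]
```

The spacing now matches the other pairs. I'll back straight out.

Call:
step_arm(commands=[-0.003,0,-0.0027,0,0,0,-0.008,0,-0.0072,0,0,0,-0.015,0,-0.0135,0,0,0,-0.024,0,-0.0216,0,0,0,-0.036,0,-0.0324,0,0,0,-0.05,0,-0.045,0,0,0,-0.065,0,-0.0585,0,0,0,-0.08,0,-0.072,0,0,0,-0.095,0,-0.0855,0,0,0,-0.11,0,-0.099,0,0,0])

```text
t: 19.35
tcp_pos: [0.6302, -0.09, 0.012]
tool_rot: [0.711, 0.605, 0.273, -0.232]
force: [0.4, -0.2, 0.7]
finger_gap: 0.399
gripper_force: 0.0
```

Call:
step_arm(commands=[-0.015,0,-0.03,0,0,0,-0.03,0,-0.06,0,0,0,-0.045,0,-0.09,0,0,0,-0.06,0,-0.12,0,0,0,-0.075,0,-0.15,0,0,0,-0.09,0,-0.18,0,0,0,-0.105,0,-0.2,0,0,0,-0.12,0,-0.22,0,0,0,-0.13,0,-0.23,0,0,0,-0.13,0,-0.23,0,0,0])

```text
t: 20.35
tcp_pos: [0.59, -0.338, 0.0957]
tool_rot: [0.712, 0.605, 0.273, -0.231]
force: [-0.3, -0.7, -0.8]
finger_gap: 0.401
gripper_force: 0.0
```

```bash
python3 m.py
```

```text
[ 0.59003583 -0.33802514  0.09571306] [-0.32740889 -0.72871376 -0.84318812] fwd -0.42504574743150464
top [ 9 10 68] [0.6663 0.1364] [0.0555 0.0008]
top [ 9 10 52] [0.6559 0.0833] [0.0014 0.0026]
top [ 9 10 52] [0.5975 0.147 ] [0.0549 0.0705]
top [ 9 10 47] [0.5292 0.1594] [0.0562 0.1399]
scene [ 13  14 140] [0.6668 0.1331] [ 0.0523 -0.0001]
scene [ 13  14 144] [0.5987 0.1445] [0.0526 0.0689]
scene [ 13  14 144] [0.6566 0.0795] [-0.0022  0.0012]
scene [ 14  14 149] [0.5306 0.1557] [0.0526 0.1379]
scene [ 14  15 151] [0.5899 0.0914] [-0.0012  0.0691]
scene [ 14  15 152] [0.5218 0.1025] [-0.0012  0.138 ]
```

Run:
```python
from h import *
import pickle
o=pickle.load(open("scene.pkl","rb"));s=manip.snapshot("scene")
d=cv2.absdiff(o["pixels"],s["pixels"]).max(2)
for n,(a,b,c,e) in dict(bearing=(412,287,458,328),flat=(335,350,395,400),carriage=(320,118,358,160),tall=(165,83,212,143)).items(): print(n,np.median(d[b:e,a:c]),(d[b:e,a:c]>60).mean())
t=manip.snapshot("top");p=pickle.load(open("top.pkl","rb"));d=cv2.absdiff(t["pixels"],p["pixels"]).max(2)
for n,(a,b,c,e) in dict(bearing=(433,163,470,200),flat=(440,238,490,292)).items(): print(n,np.median(d[b:e,a:c]),(d[b:e,a:c]>60).mean())
print(manip.sense()['force'],manip.sense()['t'])
cv2.imwrite("pics/end.png",s["pixels"])
```

```text
bearing 18.0 0.15270413573700956
flat 81.0 0.768
carriage 17.0 0.06015037593984962
tall 16.0 0.0
bearing 21.0 0.1183345507669832
flat 93.0 0.5851851851851851
[ 0.70654549 -0.51688337  0.1632334 ] 20.55
```

Call:
step_arm(commands=[0.015,0,-0.017,0,0,0,0.03,0,-0.034,0,0,0,0.045,0,-0.05,0,0,0,0.06,0,-0.067,0,0,0,0.075,0,-0.084,0,0,0,0.09,0,-0.1,0,0,0,0.1,0,-0.111,0,0,0,0.1,0,-0.111,0,0,0,0.1,0,-0.111,0,0,0,0.1,0,-0.111,0,0,0])

```text
t: 21.55
tcp_pos: [0.5902, -0.3346, 0.2441]
tool_rot: [0.711, 0.605, 0.273, -0.234]
force: [0.8, -0.1, -1.0]
finger_gap: 0.396
gripper_force: 0.0
```

```bash
python3 - <<'E'
from h import *
import pickle
for n,bx in (("scene",dict(bearing=(412,287,458,328),flat=(335,350,395,400))),("top",dict(bearing=(433,163,470,200),flat=(440,238,490,292)))):
    o=pickle.load(open(n+".pkl","rb"))["pixels"];s=manip.snapshot(n)["pixels"]
    for k,(a,b,c,e) in bx.items():
        # white tape stripe / bright ring centroid before and after
        for im in (o,s):
            sub=im[b:e,a:c];m=(sub.min(2)>(150 if k=="flat" else 130));print(n,k,m.sum(),np.argwhere(m).mean(0)+[b,a] if m.any() else None)
print(manip.sense()['force'],manip.sense()['q'])
E
python3 m.py
```

```text
scene bearing 528 [307.29166667 434.50378788]
scene bearing 404 [303.8019802  432.46782178]
scene flat 568 [383.72711268 367.45246479]
scene flat 0 None
top bearing 373 [180.31367292 451.60857909]
top bearing 318 [179.42767296 449.58805031]
top flat 488 [265.77254098 469.01844262]
top flat 0 None
[ 0.54411575  0.0098811  -0.06913863] [-0.90421055  0.79658874  1.06400231  0.5292038   1.79722122 -0.76133182]
[ 0.59026644 -0.33470119  0.24389059] [ 0.54411575  0.0098811  -0.06913863] fwd -0.4217278763987523
top [10 10 72] [0.6663 0.1368] [0.0559 0.0009]
top [ 9 10 60] [0.656  0.0835] [0.0016 0.0025]
top [ 9 10 52] [0.5976 0.1465] [0.0544 0.0703]
top [ 9  9 42] [0.5885 0.0944] [0.0015 0.0708]
top [ 9 10 43] [0.529  0.1575] [0.0542 0.1397]
scene [ 13  14 139] [0.6669 0.1331] [ 0.0523 -0.0002]
scene [ 13  14 144] [0.5987 0.1445] [0.0526 0.0689]
scene [ 13  14 143] [0.6566 0.0794] [-0.0023  0.0013]
scene [ 14  14 147] [0.5304 0.1555] [0.0524 0.138 ]
scene [ 14  15 151] [0.5899 0.0914] [-0.0012  0.0691]
scene [ 14  15 151] [0.5218 0.1024] [-0.0014  0.138 ]
```

Call:
step_arm(commands=[0.03,0,-0.002,0,0,0,0.06,0,-0.004,0,0,0,0.09,0,-0.006,0,0,0,0.12,0,-0.008,0,0,0,0.15,0,-0.01,0,0,0,0.18,0,-0.011,0,0,0,0.21,0,-0.011,0,0,0,0.21,0,-0.011,0,0,0,0.21,0,-0.011,0,0,0,0.21,0,-0.011,0,0,0])

```text
t: 22.75
tcp_pos: [0.6139, -0.1891, 0.3924]
tool_rot: [0.711, 0.605, 0.272, -0.233]
force: [-0.5, 0.5, 0.8]
finger_gap: 0.401
gripper_force: 0.0
```

```bash
python3 - <<'E'
from h import *
import pickle
for n,bx in (("scene",dict(bearing=(412,287,458,328),flat=(335,350,395,400))),("top",dict(bearing=(433,163,470,200),flat=(440,238,490,292)))):
    o=pickle.load(open(n+".pkl","rb"))["pixels"];s=manip.snapshot(n)["pixels"]
    for k,(a,b,c,e) in bx.items():
        for im in (o,s):
            sub=im[b:e,a:c];m=(sub.min(2)>(150 if k=="flat" else 130));print(n,k,m.sum(),np.argwhere(m).mean(0)+[b,a] if m.any() else None)
E
python3 m.py
```

```text
scene bearing 528 [307.29166667 434.50378788]
scene bearing 127 [318.66141732 444.07086614]
scene flat 568 [383.72711268 367.45246479]
scene flat 495 [386.20606061 365.53737374]
top bearing 373 [180.31367292 451.60857909]
top bearing 63 [186.95238095 454.31746032]
top flat 488 [265.77254098 469.01844262]
top flat 0 None
[ 0.61398396 -0.18931891  0.3923224 ] [-0.03822762 -0.25433521 -0.21028349] fwd -0.2744170440884428
top [ 9 10 65] [0.6663 0.1361] [0.0552 0.0008]
top [ 9 10 55] [0.6562 0.083 ] [0.0011 0.0023]
top [ 9  9 55] [0.5968 0.1475] [0.0553 0.0712]
top [ 9  9 46] [0.5892 0.094 ] [0.0012 0.0702]
scene [ 13  14 140] [0.6668 0.1331] [ 0.0523 -0.0001]
scene [ 13  14 143] [0.5986 0.1444] [0.0525 0.069 ]
scene [ 13  14 142] [0.6566 0.0793] [-0.0024  0.0013]
scene [ 14  14 146] [0.5304 0.1555] [0.0525 0.1381]
scene [ 14  15 151] [0.5899 0.0914] [-0.0012  0.0691]
scene [ 14  15 151] [0.5218 0.1024] [-0.0014  0.138 ]
```

```bash
python3 -c "
from station import manip
print(manip.sign_off())"
```

```text
the job is handed in; nothing more can be done
None
```

The stray cartridge now stands upright in the empty far lane, within about 1 mm of the cartridge behind it. The cameras showed nothing else on the deck moved (bearing and flat carton partly hidden by the arm), and I handed the job in at about 23 s.

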